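# Ring up the stuffed tomato and hand over its dish

### The arm

A 6-joint arm with a two-finger parallel gripper is mounted at the origin on the work surface. World frame = base frame: x ahead of the robot, y to its left, z up, the work surface at z = 0. Lengths are in m, angles in rad, forces in N, time in s.
With the tool pointing down it reaches from about 0.35 to 1 m from the base axis. Payload 7.1 kg.
Tool frame: the origin (TCP) lies at the very end of the fingers, on their centre line; the grasp point (between the pads) lies env.grip_depth behind it (env.grip_depth is the distance from the TCP to the grasp point, in m); x points along the fingers, y is the direction in which the jaws open and shut, and the axes are right-handed (so a half turn about x gives the same grasp; the last joint's range is limited). The gripper opens to 85 mm and grips with 20 to 120 N. Pads are 22 mm wide; open, the fingers measure 114 mm over their backs; the gripper's body (76 mm by 85 mm) begins 54 mm behind the grasp point. The pads swing forward as they close: fully open they stand 13 mm farther back than shut.
Start: joints at [-1.294, 0.423, 1.63, -0, 1.089, -0.019], TCP at [0.182, -0.598, 0.231] pointing down, gripper open.
Joint ranges: [-3, 3], [-0.9, 2.11], [0.09, 2.58], [-1.31, 4.45], [0.11, 2.69], [-2.54, 2.54]. Speed limits (rad/s): [2.39, 2.39, 3.01, 3.14, 3.14, 3.14].

### API

Orientations are given as a 3x3 rotation matrix whose columns are the frame's x, y, z axes.
In Python, from workcell import env, imaging gives the robot as it stands.
- The arm moves only by the shell command python3 -m creep 'ROWS'. ROWS is JSON, a list of rows, each a list of 3 entries, a list of its own where there are three numbers: the shift along the world's x, y, z in cm, then the turn, a rotation vector about the world's x, y, z in rad, then the closure, from 0 (fully open) to 1 (shut). A call has 1 to 12 rows; each row shifts and turns the commanded pose from where the row before left it; what a row does not reach is not made up. A row lasts 1/8 s, in which the tool goes at most 62.5 mm and 10.7 degrees, less where a joint would pass 70% of its speed; a pose out of reach is approached as far as the arm can. A call with a gripper value outside its range is refused whole. The fingers move at their own pace and stop on an object; the grip force is fixed at half the most. Time passes only in rows, so rows that do not move let the fingers close. It gives the time, the measured TCP pose, the force and the opening at its end, in the units of the state.
- env.sense(): the state, without advancing time (a new reading comes with each control period).
- imaging.snapshot(name): name is "scene" or "top" or "wrist"; returns (picture, depth): 384x512x3 uint8, red, green, blue; 384x512 float32, m along the optical axis (not along the pixel's ray), 0 where there is no reading.
- imaging.camera_params(name): a dict with "mtx" (3x3 intrinsics, pixels), "R" (3x3) and "t" (3): a world point X has camera coordinates R X + t. Camera axes: x right, y down, z forward; pixel columns grow to the right and rows downward; lengths in m; the calibration is good to about 2 mm. A picture is of the moment at which its call begins: read the wrist's pose just before it. camera_params takes no time and is no camera call; for the wrist camera it gives the pose at the moment of the call.
- env.job_done(): hands the job in, once; it reports no verdict.
Trained networks look in the newest picture that a camera, given by its name, has taken for a name from the list of things; names that differ only in an ending like _2 or _b are one class to them, and where a whole thing is asked for, a point or a joint stands for the part that bears it (a point fixed in the world has none). Each returns a list of dicts, best first, with "p" (0 to 1); they miss things now and then, are a little off and sometimes report something else, mostly with a low value. They report only what shows in the picture. A call takes as long as a camera call. They do not tell look-alikes from the thing itself.
- imaging.boxes_of(camera, query): "bbox" ([left, top, right, bottom] in pixels, round what is visible of it).
- imaging.cut_out(camera, query): "pixels" (384x512 bool, what is visible of it) and "bbox" ([left, top, right, bottom] in pixels, round what is visible of it).
The state is a dict: "t": time; "q": joint angles; "joint_vel": joint speeds; "joint_efforts": joint torques, N m; "eef_pos": TCP position; "tcp_rot": TCP orientation; "wrist_force": force on the tool from outside, world axes, zero at the start; "ft_torque": the same for the moment, N m; "gripper_width": finger opening in m.
Only numpy, scipy, OpenCV 4.12 (cv2) and the standard library are available. Lean on these libraries where they do the work, as an engineer would, in place of code of your own. Each camera call takes 0.05 s, during which the arm holds its last target. There are 200 camera calls.

### The job

Ring up the stuffed tomato that stands in its copper dish on the counter scale: press the yellow tare key, then the blue item key, then the green total key, each fully down and one at a time, and press neither the black nor the red key. Then take the dish by one of its two ears, lift it off the scale and give it a quarter turn, so that the ear you hold is on your side and the free ear points straight through the gap in the glass guard to the customer; keep the dish level and the loose tomato, untouched, in the middle of it all the way, and disturb nothing else on the counter. Finish while still holding the dish out like that, level, over the middle of the rubber mat in front of the gap, about a hand's breadth above the mat.

Things in the scene. Friction and masses are not known exactly. Their poses are not given: they have to be found in the camera images.
- scale: white counter scale, fixed, 310 mm (x, front to back) x 262 mm (y); origin on the counter under its centre, -x is the front with a row of five keys along y at x = -130 mm, 46 mm apart (from +y to -y: black, yellow, blue, red, green), the key deck 63 mm high; behind it a level steel weighing pan 218 x 252 mm centred at x = +48 mm, its top 95 mm above the counter, on which the dish stands
- key_tare (a joint): the yellow key (tare) of the scale: travel in m, 0 up, 0.005 fully down; a spring key that comes back up, 1.5 N to start it and 5 N to push it fully down, and it counts as pressed when nearly fully down
- key_item (a joint): the blue key (item) of the scale: travel in m, 0 up, 0.005 fully down; a spring key that comes back up, 1.5 N to start it and 5 N to push it fully down, and it counts as pressed when nearly fully down
- key_total (a joint): the green key (total) of the scale: travel in m, 0 up, 0.005 fully down; a spring key that comes back up, 1.5 N to start it and 5 N to push it fully down, and it counts as pressed when nearly fully down
- key_zero (a joint): the black key (zero; not to be pressed) of the scale: travel in m, 0 up, 0.005 fully down; a spring key that comes back up, 1.5 N to start it and 5 N to push it fully down, and it counts as pressed when nearly fully down
- key_clear (a joint): the red key (clear; not to be pressed) of the scale: travel in m, 0 up, 0.005 fully down; a spring key that comes back up, 1.5 N to start it and 5 N to push it fully down, and it counts as pressed when nearly fully down
- key_tare_top (a point): centre of the top face of the yellow key when up: a 27 mm square cap, 71 mm above the counter and 8 mm proud of the key deck; moves down with the key
- key_item_top (a point): centre of the top face of the blue key when up: a 27 mm square cap, 71 mm above the counter and 8 mm proud of the key deck; moves down with the key
- key_total_top (a point): centre of the top face of the green key when up: a 27 mm square cap, 71 mm above the counter and 8 mm proud of the key deck; moves down with the key
- dish: the copper dish with two brass ears, tinned bright inside, loose, about 0.2 kg: round, 156 mm across the rim, 37 mm high, base 100 mm across, floor dished as a 10 degree cone, so that the tomato stays in the middle only while the dish is under about 10 degrees out of level and is not jerked; origin under the centre of its base; axes as dish_mid
- dish_mid (a point): point on the axis of the copper dish at the mid-height of its ears, 34 mm above its base; x axis along the line of the two ears, z up. At the start the ears lie across the scale (dish x about along scale y), turned by up to 15 degrees
- dish_ear_a (a point): grip point on the brass ear on the dish's +x side, 92 mm from the dish's axis: a flat loop 36 mm wide (along dish y, with parallel straight sides), 9 mm high, sticking out from 78 to 108 mm from the axis; its middle 34 mm above the dish's base; this point is in the opening of the loop, at mid-height. Free space of 29 mm below it and all round when the dish stands on the scale
- dish_ear_b (a point): the same on the other ear, on the dish's -x side, 92 mm from the dish's axis
- tomato: stuffed tomato, a loose red ball 56 mm in diameter, about 0.09 kg, that can roll in the dish; origin at its centre, 33 mm above the dish's base when at rest in the middle
- guard: low glass guard along the far edge of the counter, fixed: panes 150 mm high on steel posts either side of a serving gap 340 mm wide; origin on the counter under the middle of the rubber mat, 220 mm on the robot's side of the middle of the gap; x axis points straight out through the gap to the customer, y along the guard
- handover (a point): centre of the top of the black ribbed rubber mat (200 mm along guard x, 220 mm along y, 4 mm thick), 220 mm on the robot's side of the gap; axes as the guard's (x points to the customer)
- flatbreads: stack of three round flatbreads, 148 mm across, 36 mm high; origin under its centre; to be left alone
- spoon: long serving spoon lying flat, 240 mm; origin under its middle; to be left alone
- shaker: glass salt shaker with a steel cap, 42 mm across, 85 mm tall; origin under its centre; to be left alone
- pepper: dark pepper pot with a black cap, 42 mm across, 85 mm tall; origin under its centre; to be left alone
- foil_tray: foil tray of roast vegetables, 170 x 120 x 42 mm; origin under its centre; to be left alone
- scraper: red dough scraper lying flat, 70 x 110 mm, 14 mm high; origin under its centre; to be left alone
There are look-alikes about, which are no part of the job. Leave any turquoise look-alike of the dish alone.

How it is judged:
On the way, in this order (a step that is already met when the one before it is completed fails the run):
1. the yellow tare key is pressed, the dish standing on the scale (value of joint key_tare above 0.0035 m and contact force between dish and scale above 0.3 N), for 0.04 s.
2. then the blue item key is pressed, the dish standing on the scale (value of joint key_item above 0.0035 m and contact force between dish and scale above 0.3 N), for 0.04 s.
3. then the green total key is pressed, the dish standing on the scale (value of joint key_total above 0.0035 m and contact force between dish and scale above 0.3 N), for 0.04 s.
4. then the dish is lifted clear of the scale in the gripper (height (world z) of dish above 0.105 m and contact force between dish and scale below 0.05 N and contact force between the fingers and dish above 1 N), for 0.2 s.
At the end, for the whole second after the job is handed in: Still held from the robot's side: dish centre within 60 mm of the mat's centre (from above), base 50 to 250 mm above the counter, ears within 11 degrees of straight through the gap, level within 8 degrees, still, touching neither scale nor mat, the tomato within 15 mm of the dish's middle (horizontal distance between dish_mid and handover below 0.06 m and height (world z) of dish between 0.05 and 0.25 m and angle between the x axis of dish_mid and the x axis of handover, either way round below 0.2 rad and x of the grasp point in the frame of handover below -0.015 m and angle between dish_mid's own z axis and vertical below 0.14 rad and horizontal distance between tomato and dish_mid below 0.015 m and height (world z) of tomato above 0.07 m and contact force between the fingers and dish above 1 N and contact force between dish and scale below 0.05 N and contact force between dish and guard below 0.05 N and linear speed of dish below 0.03 m/s); the arm keeps its last pose, push and grip.
It fails at once if the black or the red key is pressed, or two keys are down at once (value of joint any of key_zero, key_clear above 0.0025 m or value of joint each of key_tare, key_item above 0.002 m or value of joint each of key_item, key_total above 0.002 m or value of joint each of key_tare, key_total above 0.002 m).
It fails at once if the tomato rolls out of the middle of the dish (20 mm) (horizontal distance between tomato and dish_mid above 0.02 m).
It fails at once if the dish tips more than 14 degrees (angle between dish_mid's own z axis and vertical above 0.25 rad).
It fails at once if the robot touches the tomato (contact force between any of the fingers, the arm and tomato above 0.5 N).
It fails at once if something else on the counter is moved by more than 20 mm (distance of any of flatbreads, spoon, shaker, pepper, foil_tray, scraper from where it was at the start of the episode above 0.02 m).
It also fails if it takes over 67 s, if anything falls off the work surface, if the arm or the gripper's body presses on something with over 40 N, if the wrist force passes 120 N, or if a joint passes its speed limit or range.

## Working session

There is one attempt and no reset: what is moved stays moved. The work goes in short steps, Python scripts to look and compute and a shell command to move; the robot and the scene stay as the last step left them, time stands still between calls to the robot, and variables do not carry over. Pictures are saved under pics/ and viewed, about 8 in all and at most 12, crops included, and the job is handed in when it is done.

```bash
mkdir -p pics; ls
python3 - <<'E'
from workcell import env, imaging
import cv2,numpy as np
s=env.sense();print(s['t'],s['eef_pos'],s['tcp_rot'],s['gripper_width'],env.grip_depth)
for c in("scene","top"):
    p,d=imaging.snapshot(c);cv2.imwrite(f'pics/{c}0.png',p[:,:,::-1]);np.save(f'pics/{c}0.npy',d)
    for n in("scale","dish","handover","guard","key_tare_top","tomato"):
        try: print(c,n,[(np.round(b['bbox']).tolist(),round(b['p'],2)) for b in imaging.boxes_of(c,n)][:4])
        except Exception as e: print(c,n,e)
E
```

```text
pics
0.0 [ 0.18204093 -0.59731286  0.23053047] [[-4.14230309e-04  2.91454123e-01 -9.56584718e-01]
 [ 1.52715887e-03 -9.56583500e-01 -2.91454413e-01]
 [-9.99998748e-01 -1.58158609e-03 -4.88508699e-05]] 0.08512358199264543 0.0187
scene scale [([304.0, 160.0, 305.0, 165.0], 0.64), ([260.0, 153.0, 368.0, 247.0], 0.61)]
scene dish [([258.0, 120.0, 297.0, 150.0], 0.85), ([294.0, 170.0, 356.0, 209.0], 0.6)]
scene handover [([205.0, 214.0, 438.0, 382.0], 0.63), ([108.0, 236.0, 164.0, 298.0], 0.3), ([304.0, 176.0, 355.0, 209.0], 0.23)]
scene guard [([204.0, 217.0, 439.0, 384.0], 0.84), ([300.0, 159.0, 311.0, 168.0], 0.68), ([294.0, 171.0, 358.0, 211.0], 0.55)]
scene key_tare_top [([303.0, 159.0, 309.0, 167.0], 0.48), ([294.0, 171.0, 357.0, 209.0], 0.26)]
scene tomato [([318.0, 184.0, 334.0, 196.0], 0.73), ([293.0, 172.0, 356.0, 209.0], 0.7)]
top scale [([168.0, 100.0, 261.0, 211.0], 0.88), ([278.0, 175.0, 295.0, 248.0], 0.31)]
top dish [([208.0, 129.0, 223.0, 148.0], 0.73), ([178.0, 112.0, 253.0, 165.0], 0.71), ([154.0, 231.0, 222.0, 283.0], 0.69), ([314.0, 183.0, 362.0, 231.0], 0.23)]
top handover [([149.0, 37.0, 477.0, 165.0], 0.69), ([179.0, 116.0, 252.0, 162.0], 0.22), ([107.0, 142.0, 146.0, 169.0], 0.19)]
top guard [([154.0, 34.0, 479.0, 166.0], 0.56)]
top key_tare_top [([193.0, 190.0, 202.0, 198.0], 0.5), ([122.0, 176.0, 138.0, 188.0], 0.16)]
top tomato [([206.0, 126.0, 224.0, 149.0], 0.85)]
```

Run:
```python
import cv2
a=cv2.imread('pics/top0.png');cv2.imwrite('pics/top0v.png',cv2.resize(a[20:320,90:490],(800,600),interpolation=cv2.INTER_CUBIC))
```

```text
(no output)
```

View pics/top0v.png

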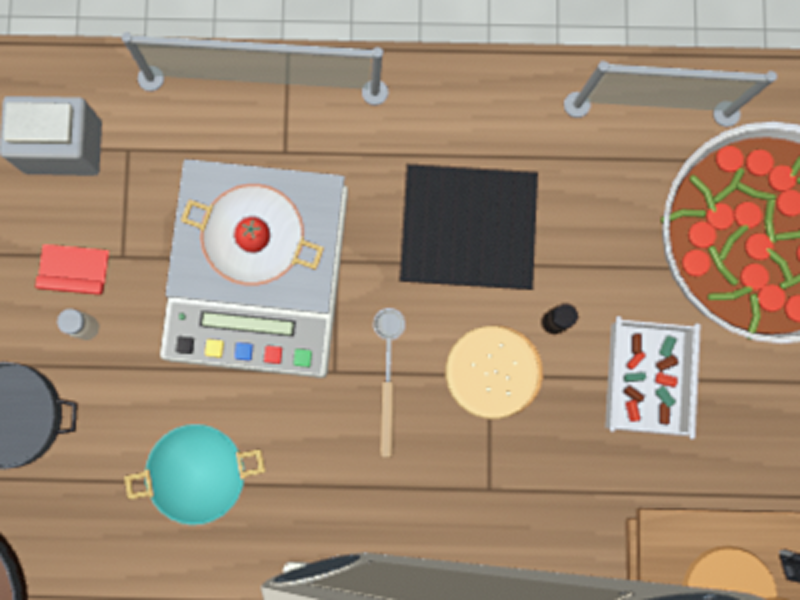

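View pics/scene0.png

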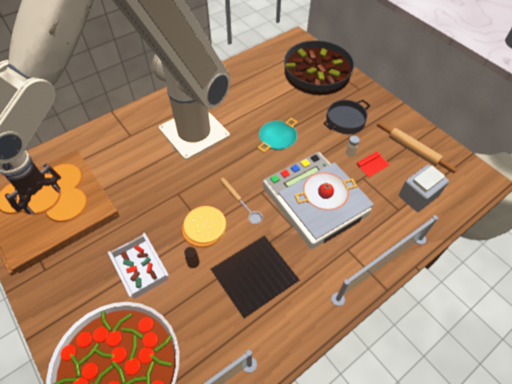

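The copper dish with the tomato stands on the scale at crop (252,234), that is top px (216,137). The turquoise look-alike is at (195,473), i.e. (187,256), and stays alone. The keys run left to right in row 345–357: black, yellow, blue, red, green. The mat is centred at (469,228), in front of the gap. Next I measure them.

```bash
cat > h.py <<'E'
from workcell import env, imaging
import cv2,numpy as np
def deproj(cam,d,uv,P=None,z=None):
    P=P or imaging.camera_params(cam);uv=np.atleast_2d(np.asarray(uv,float))
    r=np.c_[uv,np.ones(len(uv))]@np.linalg.inv(P['mtx']).T
    R=np.array(P['R']);t=np.array(P['t'])
    if z is not None:
        c=-R.T@t; w=r@R; return c+w*((z-c[2])/w[:,2])[:,None]
    dd=d[uv[:,1].round().astype(int),uv[:,0].round().astype(int)]
    return (r*dd[:,None]-t)@R
E
python3 - <<'E'
from h import *
p=cv2.imread('pics/top0.png');d=np.load('pics/top0.npy')
P=imaging.camera_params('top');print('cam',-np.array(P['R']).T@P['t'],P['mtx'][0][0])
hsv=cv2.cvtColor(p,cv2.COLOR_BGR2HSV);H,S,V=cv2.split(hsv)
f=lambda u,v:(u/2+90-.25,v/2+20-.25)
def blob(name,c,z,r=8):
    u,v=f(*c);u0,v0=int(u),int(v);h=int(hsv[v0,u0,0]);ref=p[v0,u0].astype(int)
    m=(np.abs(p.astype(int)-ref).sum(2)<90)
    yy,xx=np.nonzero(m[v0-r:v0+r+1,u0-r:u0+r+1]);q=(xx.mean()+u0-r,yy.mean()+v0-r)
    print(name,np.round(q,1),len(xx),'z-plane',deproj('top',d,[q],z=z).round(4)[0],'depth',deproj('top',d,[q]).round(4)[0])
for n,c in dict(black=(185,345),yellow=(215,348),blue=(244,351),red=(273,354),green=(303,357)).items(): blob(n,c,.071,6)
blob('tomato',(252,236),.128,12)
# mat
g=(V<60).astype(np.uint8);n,l,st,ce=cv2.connectedComponentsWithStats(g)
i=l[int(f(0,228)[1]),int(f(469,0)[0])];cn=cv2.findContours((l==i).astype(np.uint8),0,1)[0][0]
b=cv2.boxPoints(cv2.minAreaRect(cn));w=deproj('top',d,b,z=.004);print('mat',w.round(3),w.mean(0),'depth z',deproj('top',d,[ce[i]]))
print('posts',deproj('top',d,[f(150,78),f(375,92),f(577,104),f(727,113)],z=0).round(3))
# ears: yellow-brass mask around the dish
m=((H>15)&(H<32)&(S>70)&(V>120)).astype(np.uint8)
for n,c in dict(L=(196,215),R=(308,254)).items():
    u,v=map(int,f(*c));r=9;yy,xx=np.nonzero(m[v-r:v+r+1,u-r:u+r+1]);uv=np.c_[xx+u-r,yy+v-r]
    w=deproj('top',d,uv,z=.129);print('ear',n,len(xx),w.mean(0).round(4),w.min(0).round(3),w.max(0).round(3),'depth med z',np.median(deproj('top',d,uv)[:,2]))
# scale corners
w=deproj('top',d,[f(186,161),f(344,179)],z=.095);print('pan back corners',w.round(3)); 
w=deproj('top',d,[f(162,355),f(325,374)],z=.06);print('front corners',w.round(3))
for n,c in dict(spoon1=(389,322),spoon2=(386,455),bread=(493,371),pepper=(566,315),shaker=(70,322),scrap=(73,270),bag=(37,122)).items(): print(n,deproj('top',d,[f(*c)]).round(3)[0])
E
```

```text
cam [0.32281298 0.00185434 1.30707593] 402.35555641651234
black [182.3 192.4] 63 z-plane [0.4437 0.2653 0.071 ] depth [0.4439 0.2657 0.0688]
yellow [196.2 193.5] 66 z-plane [0.4412 0.222  0.071 ] depth [0.4413 0.2222 0.07  ]
blue [210.9 195.1] 69 z-plane [0.4371 0.1764 0.071 ] depth [0.4373 0.1768 0.0686]
red [226.2 197. ] 71 z-plane [0.4322 0.1291 0.071 ] depth [0.4322 0.1291 0.0706]
green [240.9 198.5] 83 z-plane [0.4284 0.0834 0.071 ] depth [0.4283 0.0833 0.0721]
tomato [214.8 135.5] 127 z-plane [0.6113 0.1631 0.128 ] depth [0.6042 0.1591 0.1572]
mat [[ 0.565 -0.07   0.004]
 [ 0.759 -0.078  0.004]
 [ 0.75  -0.296  0.004]
 [ 0.556 -0.284  0.004]] [ 0.65727067 -0.18173601  0.004     ] depth z [[ 0.65580929 -0.18131768  0.00567331]]
posts [[ 0.905  0.359  0.   ]
 [ 0.887 -0.022  0.   ]
 [ 0.872 -0.363  0.   ]
 [ 0.861 -0.614  0.   ]]
ear L 86 [0.6358 0.2437 0.129 ] [0.611 0.221 0.129] [0.657 0.265 0.129] depth med z 0.13220983879566517
ear R 81 [0.5781 0.0759 0.129 ] [0.557 0.054 0.129] [0.605 0.098 0.129] depth med z 0.1320947637523249
pan back corners [[0.729 0.271 0.095]
 [0.705 0.025 0.095]]
front corners [[0.429 0.303 0.06 ]
 [0.404 0.048 0.06 ]]
spoon1 [ 0.496 -0.052  0.002]
spoon2 [ 0.281 -0.05   0.019]
bread [ 0.417 -0.217  0.032]
pepper [ 0.501 -0.319  0.084]
shaker [0.474 0.44  0.088]
scrap [0.571 0.47  0.005]
bag [0.78  0.499 0.114]
```

Keys, dish, mat and posts all fit the stated sizes: 46 mm key pitch, mat 218 × 195 mm, gap middle 220 mm from the mat centre. The scale's yaw is −4.8°, the guard's −2.5°, and the dish's ear line lies at 71°. I'll move towards the keys with the gripper shut.

```bash
python3 -m creep '[[[4.2,4.2,0],[0,0,0.135],1],[[4.2,4.2,0],[0,0,0.135],1],[[4.2,4.2,0],[0,0,0.135],1],[[4.2,4.2,0],[0,0,0.135],1],[[4.2,4.2,0],[0,0,0.135],1],[[4.2,4.2,0],[0,0,0.135],1],[[4.2,4.2,0],[0,0,0.133],1],[[0,0,0],[0,0,0],1]]'
```

```text
t: 1.7
eef_pos: [0.4788, -0.3011, 0.2315]
tcp_rot: [[0.001, 0.947, -0.32], [0.0, -0.32, -0.947], [-1.0, 0.001, -0.0]]
wrist_force: [-0.4, -1.3, 0.0]
gripper_width: 0.0002
```

```bash
python3 -m creep '[[[-0.4,5.8,0],[0,0,0],1],[[-0.4,5.8,0],[0,0,0],1],[[-0.4,5.8,0],[0,0,0],1],[[-0.4,5.8,0],[0,0,0],1],[[-0.4,5.8,0],[0,0,0],1],[[-0.4,5.8,0],[0,0,0],1],[[-0.4,5.8,-1],[0,0,0],1],[[-0.4,5.8,-2],[0,0,0],1],[[-0.5,5.8,-3],[0,0,0],1],[[0,0,-5],[0,0,0],1],[[0,0,0],[0,0,0],1],[[0,0,0],[0,0,0],1]]'
python3 - <<'E'
from h import *
s=env.sense();print(s['eef_pos'],s['wrist_force'])
p,d=imaging.snapshot('wrist');cv2.imwrite('pics/w1.png',p[:,:,::-1])
p,d=imaging.snapshot('top');cv2.imwrite('pics/t1.png',cv2.resize(p[90:250,130:310,::-1],(720,640)))
a=cv2.resize(p[90:240,130:310,::-1],(540,450));b=cv2.imread('pics/w1.png');cv2.imwrite('pics/c1.png',cv2.hconcat([cv2.resize(a,(400,333)),cv2.resize(b,(400,333))]))
E
```

```text
t: 3.2
eef_pos: [0.4403, 0.2149, 0.1238]
tcp_rot: [[0.001, 0.945, -0.327], [0.0, -0.327, -0.945], [-1.0, 0.001, -0.0]]
wrist_force: [0.4, 0.1, -0.5]
gripper_width: 0.0002
[0.44025464 0.21489279 0.12380687] [ 0.43001174  0.10935423 -0.5093881 ]
```

View pics/c1.png

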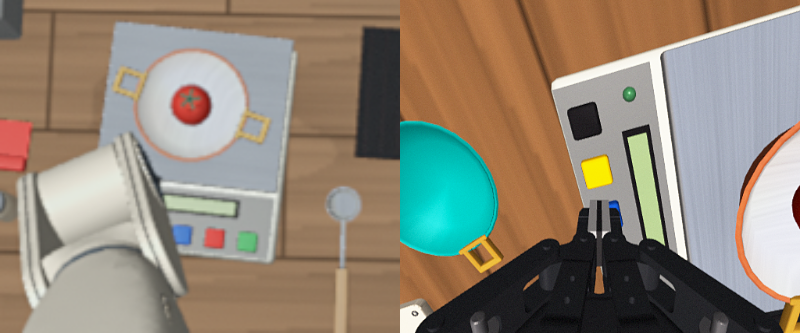

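The wrist view shows yellow at about (256,200) in camera pixels. The shut fingertips are still above the deck and seen at a slant. I'll measure the keys from this camera too.

Run:
```python
from h import *
P=imaging.camera_params('wrist')
p,d=imaging.snapshot('wrist');p=p[:,:,::-1].copy();hsv=cv2.cvtColor(p,cv2.COLOR_BGR2HSV)
for n,lo,hi in(('yellow',(22,180,150),(35,255,255)),('black',(0,0,0),(180,255,45))):
    m=cv2.inRange(hsv,lo,hi);m[:,300:]=0; m[230:]=0; m[:,:195]=0
    k,l,st,ce=cv2.connectedComponentsWithStats(m);i=1+st[1:,4].argmax()
    print(n,st[i],deproj('wrist',d,[ce[i]],P).round(4),deproj('wrist',d,[ce[i]],P,z=.071).round(4))
R=np.array(P['R']);print('tcp px',(np.array(P['mtx'])@(R@env.sense()['eef_pos']+P['t'])))
```

```text
yellow [ 231  179   40   39 1143] [[0.4391 0.2231 0.072 ]] [[0.439  0.2228 0.071 ]]
black [ 214  119   43   43 1376] [[0.4432 0.2679 0.0722]] [[0.4431 0.2678 0.071 ]]
tcp px [41.78047592 39.25571052  0.16254473]
```

```bash
python3 -m creep '[[[0,0.8,-2],[0,0,0],1],[[0,0,-2.5],[0,0,0],1],[[0,0,0],[0,0,0],1],[[0,0,-0.8],[0,0,0],1],[[0,0,-0.4],[0,0,0],1],[[0,0,0],[0,0,0],1],[[0,0,0],[0,0,0],1]]'
```

```text
t: 4.22
eef_pos: [0.4405, 0.2238, 0.0664]
tcp_rot: [[0.002, 0.945, -0.326], [0.001, -0.326, -0.945], [-1.0, 0.002, -0.001]]
wrist_force: [2.7, -1.3, 4.7]
gripper_width: -0.0002
```

```bash
python3 -m creep '[[[0,0,-0.15],[0,0,0],1],[[0,0,0],[0,0,0],1],[[0,0,0],[0,0,0],1]]'; python3 -m creep '[[[0,0,2],[0,0,0],1],[[0,0,1],[0,0,0],1],[[0,0,0],[0,0,0],1]]'
```

```text
t: 4.6
eef_pos: [0.4405, 0.2238, 0.0658]
tcp_rot: [[0.002, 0.945, -0.326], [0.001, -0.326, -0.945], [-1.0, 0.002, -0.002]]
wrist_force: [-0.1, -3.5, 20.1]
gripper_width: -0.0
t: 4.97
eef_pos: [0.4394, 0.2236, 0.0945]
tcp_rot: [[0.0, 0.945, -0.326], [0.0, -0.326, -0.945], [-1.0, 0.0, -0.0]]
wrist_force: [0.5, 1.3, -0.0]
gripper_width: -0.0001
```

Yellow bottomed out at 20 N and came free again. Next is blue.

```bash
python3 -m creep '[[[-0.35,-4.6,0],[0,0,0],1],[[0,0,0],[0,0,0],1],[[0,0,-1.8],[0,0,0],1],[[0,0,-0.7],[0,0,0],1],[[0,0,-0.4],[0,0,0],1],[[0,0,0],[0,0,0],1],[[0,0,0],[0,0,0],1]]'
```

```text
t: 5.85
eef_pos: [0.4355, 0.1776, 0.0659]
tcp_rot: [[-0.001, 0.946, -0.325], [-0.001, -0.325, -0.946], [-1.0, -0.001, 0.001]]
wrist_force: [-4.2, -3.4, 14.1]
gripper_width: 0.0002
```

```bash
python3 -m creep '[[[0,0,2],[0,0,0],1],[[0,0,1],[0,0,0],1],[[0,0,0],[0,0,0],1],[[-0.4,-4.6,0],[0,0,0],1],[[-0.4,-4.6,0],[0,0,0],1],[[0,0,0],[0,0,0],1],[[0,0,-1.8],[0,0,0],1],[[0,0,-0.8],[0,0,0],1],[[0,0,-0.3],[0,0,0],1],[[0,0,0],[0,0,0],1],[[0,0,0],[0,0,0],1]]'
```

```text
t: 7.22
eef_pos: [0.4277, 0.0858, 0.0664]
tcp_rot: [[-0.001, 0.946, -0.325], [-0.0, -0.325, -0.946], [-1.0, -0.001, 0.0]]
wrist_force: [-1.5, -1.2, 4.5]
gripper_width: -0.0002
```

```bash
python3 -m creep '[[[0,0,-0.15],[0,0,0],1],[[0,0,0],[0,0,0],1],[[0,0,0],[0,0,0],1]]'; python3 -m creep '[[[0,0,4],[0,0,0],1],[[0,0,6],[0,0,0],0],[[2,0,6],[0,0,0],0],[[4,0,2],[0,0,0],0],[[4,0,0],[0,0,0],0],[[0,0,0],[0,0,0],0],[[0,0,0],[0,0,0],0]]'
python3 - <<'E'
from h import *
P=imaging.camera_params('wrist');print(env.sense()['eef_pos'],-np.array(P['R']).T@P['t'])
p,d=imaging.snapshot('wrist');cv2.imwrite('pics/w2.png',p[:,:,::-1]);np.save('pics/w2.npy',d);np.savez('pics/w2p.npz',**P)
E
```

```text
t: 7.6
eef_pos: [0.4278, 0.0858, 0.0658]
tcp_rot: [[-0.0, 0.945, -0.326], [0.0, -0.326, -0.945], [-1.0, -0.0, -0.0]]
wrist_force: [-5.8, -1.1, 21.1]
gripper_width: 0.0002
t: 8.48
eef_pos: [0.5267, 0.0857, 0.2433]
tcp_rot: [[-0.002, 0.945, -0.326], [-0.0, -0.326, -0.945], [-1.0, -0.002, 0.001]]
wrist_force: [-0.0, -0.1, -0.7]
gripper_width: 0.0856
[0.52665686 0.08566517 0.24326495] [0.55235224 0.16350615 0.38702534]
```

View pics/w2.png

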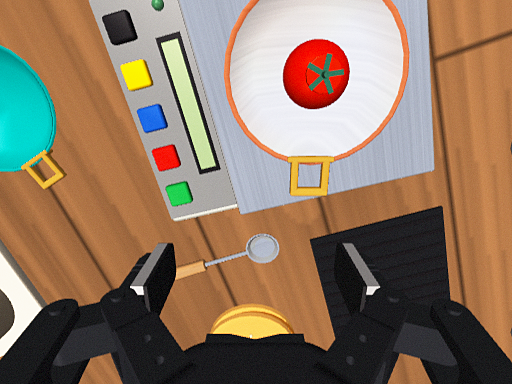

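All three keys bottomed. The copper dish has its tomato at (316,74) and the near ear (R) at (311,176), square to the view and unobstructed. The turquoise dish is a different one, off to the left. I'll measure the ear.

Run:
```python
from h import *
P=dict(np.load('pics/w2p.npz'));d=np.load('pics/w2.npy');p=cv2.imread('pics/w2.png');hsv=cv2.cvtColor(p,cv2.COLOR_BGR2HSV)
m=cv2.inRange(hsv,(16,150,130),(32,255,255));m[:140]=0;m[215:]=0;m[:,:270]=0;m[:,350:]=0
cn=max(cv2.findContours(m,0,1)[0],key=cv2.contourArea)
b=cv2.boxPoints(cv2.minAreaRect(cn));w=deproj('wrist',d,b,P,z=.1335);print(b.round(1),w.round(4));
for i in range(4):e=w[(i+1)%4]-w[i];print('edge',np.linalg.norm(e).round(4),np.degrees(np.arctan2(e[1],e[0])).round(1))
yy,xx=np.nonzero(m);dz=deproj('wrist',d,np.c_[xx,yy],P)[:,2];print('ear z',np.percentile(dz,[20,50,80]))
# rim
o=cv2.inRange(hsv,(4,90,120),(15,220,255));o[:,:222]=0;o[:,412:]=0;o[170:]=0;cv2.circle(o,(316,74),45,0,-1)
yy,xx=np.nonzero(o);W=deproj('wrist',d,np.c_[xx,yy],P);W=W[(W[:,2]>.115)&(W[:,2]<.14)]
A=np.c_[2*W[:,:2],np.ones(len(W))];s=np.linalg.lstsq(A,(W[:,:2]**2).sum(1),rcond=None)[0];print('rim c',s[:2].round(4),'r',np.sqrt(s[2]+s[:2]@s[:2]).round(4),len(W),'z',np.median(W[:,2]))
```

```text
[[288. 156.]
 [333. 156.]
 [333. 195.]
 [288. 195.]] [[0.5626 0.1015 0.1335]
 [0.6018 0.088  0.1335]
 [0.5926 0.0507 0.1335]
 [0.5516 0.0648 0.1335]]
edge 0.0414 -18.9
edge 0.0384 -103.8
edge 0.0434 161.1
edge 0.0383 73.2
ear z [0.13361037 0.13444176 0.13512042]
rim c [0.6044 0.1602] r 0.075 2194 z 0.1329799377458179
```

```bash
python3 -m creep '[[[4.85,-1.4,0],[0,0,0],0],[[0,0,-3],[0,0,0],0],[[0,0,-4],[0,0,0],0],[[0,0,-3],[0,0,0],0],[[0,0,-2],[0,0,0],0],[[0,0,-1.5],[0,0,0],0],[[0,0,0],[0,0,0],0],[[0,0,0],[0,0,0],0]]'
python3 - <<'E'
from h import *
p,d=imaging.snapshot('wrist');cv2.imwrite('pics/w3.png',p[:,:,::-1])
E
```

```text
t: 9.52
eef_pos: [0.5766, 0.0716, 0.1097]
tcp_rot: [[0.001, 0.945, -0.326], [0.0, -0.326, -0.945], [-1.0, 0.001, -0.0]]
wrist_force: [-0.1, -0.3, -0.0]
gripper_width: 0.0856
```

View pics/w3.png

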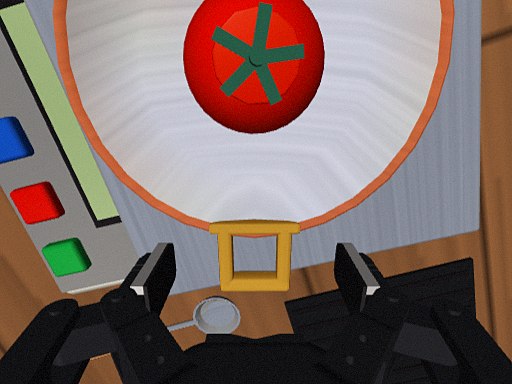

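The ear at (255,257) sits centred between the jaws (about 160 and 350). I'll close gently.

```bash
python3 -m creep '[[[0,0,-0.15],[0,0,0],0.2],[[0,0,0],[0,0,0],0.35],[[0,0,0],[0,0,0],0.45],[[0,0,0],[0,0,0],0.5],[[0,0,0],[0,0,0],0.54],[[0,0,0],[0,0,0],0.57],[[0,0,0],[0,0,0],0.6],[[0,0,0],[0,0,0],0.65],[[0,0,0],[0,0,0],0.8],[[0,0,0],[0,0,0],1],[[0,0,0],[0,0,0],1],[[0,0,0],[0,0,0],1]]'
python3 - <<'E'
from h import *
s=env.sense();print(s['wrist_force'],s['ft_torque'])
p,d=imaging.snapshot('wrist');cv2.imwrite('pics/w4.png',p[:,:,::-1])
E
```

```text
t: 11.08
eef_pos: [0.5762, 0.0714, 0.1075]
tcp_rot: [[-0.0, 0.945, -0.326], [-0.0, -0.326, -0.945], [-1.0, -0.0, 0.0]]
wrist_force: [-1.6, -2.3, 4.0]
gripper_width: 0.035
[-1.56519663 -2.30546643  3.9657769 ] [-0.19018041  0.22970036 -0.01954739]
```

View pics/w4.png

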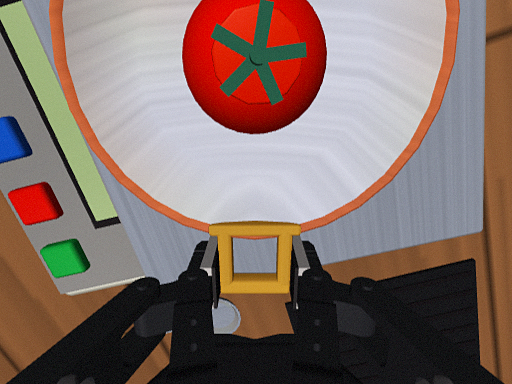

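The jaws grip both straight sides of the ear at (255,257), 35 mm open, and the tomato is centred. I'll lift slowly.

```bash
python3 -m creep '[[[0,0,0.15],[0,0,0],1],[[0,0,0.2],[0,0,0],1],[[0,0,0.2],[0,0,0],1],[[0,0,0.3],[0,0,0],1],[[0,0,0.4],[0,0,0],1],[[0,0,0.4],[0,0,0],1],[[0,0,0.4],[0,0,0],1],[[0,0,0.4],[0,0,0],1],[[0,0,0.3],[0,0,0],1],[[0,0,0.2],[0,0,0],1],[[0,0,0],[0,0,0],1]]'
cat > tilt.py <<'E'
from h import *
import sys
def rim(tag):
    P=imaging.camera_params('wrist');s=env.sense()
    p,d=imaging.snapshot('wrist');p=p[:,:,::-1].copy();cv2.imwrite(f'pics/{tag}.png',p);hsv=cv2.cvtColor(p,cv2.COLOR_BGR2HSV)
    o=cv2.inRange(hsv,(4,90,120),(15,220,255));cv2.circle(o,(256,55),85,0,-1);o[245:]=0;o[:,:40]=0;o[:,470:]=0
    yy,xx=np.nonzero(o);ok=d[yy,xx]>0;W=deproj('wrist',d,np.c_[xx,yy][ok],P)
    z0=s['eef_pos'][2]+.0187;W=W[np.abs(W[:,2]-z0)<.04]
    for _ in range(4):
        c=np.linalg.lstsq(np.c_[W[:,:2],np.ones(len(W))],W[:,2],rcond=None)[0];r=W[:,2]-W[:,:2]@c[:2]-c[2];W=W[np.abs(r)<max(.002,2*r.std())]
    A=np.c_[2*W[:,:2],np.ones(len(W))];k=np.linalg.lstsq(A,(W[:,:2]**2).sum(1),rcond=None)[0]
    R=np.array(s['tcp_rot']);zax=R[:2,2];yax=R[:2,1]
    rm=cv2.inRange(hsv,(0,170,60),(4,255,255))|cv2.inRange(hsv,(172,170,60),(180,255,255));rm[150:]=0;rm[:,:150]=0;rm[:,360:]=0
    yy,xx=np.nonzero(rm);T=deproj('wrist',d,np.c_[xx,yy],P)
    A=np.c_[2*T,np.ones(len(T))];q=np.linalg.lstsq(A,(T**2).sum(1),rcond=None)[0]
    print('n',len(W),'rim c',k[:2].round(4),'r',np.sqrt(k[2]+k[:2]@k[:2]).round(4),'z',W[:,2].mean().round(4),'slope deg along tool z,y:',np.degrees(c[:2]@zax).round(2),np.degrees(c[:2]@yax).round(2))
    print('tomato',q[:3].round(4),'r',np.sqrt(q[3]+q[:3]@q[:3]).round(4),'tcp',s['eef_pos'],'toolz',zax,'F',s['wrist_force'],s['ft_torque'],s['t'])
rim(sys.argv[1])
E
python3 tilt.py w5
```

```text
t: 12.5
eef_pos: [0.5763, 0.0715, 0.1371]
tcp_rot: [[0.0, 0.945, -0.326], [0.0, -0.326, -0.945], [-1.0, 0.0, -0.0]]
wrist_force: [0.6, 0.1, -1.8]
gripper_width: 0.0345
n 6325 rim c [0.6049 0.1601] r 0.0748 z 0.1614 slope deg along tool z,y: 0.92 -0.1
tomato [0.6035 0.1554 0.2029] r 0.0306 tcp [0.57626123 0.0715306  0.13709692] toolz [-0.32593491 -0.94539221] F [ 0.5675548   0.11178317 -1.79709953] [-0.22156626  0.07321999  0.05721322] 12.5
```

View pics/w5.png

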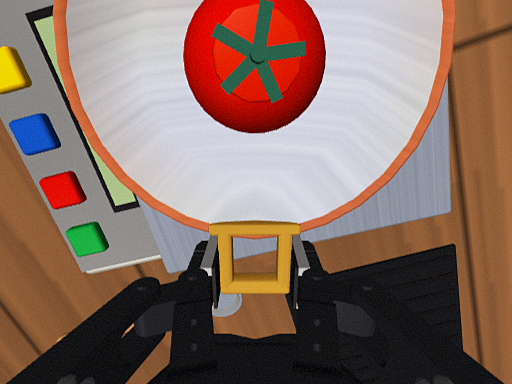

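The lift was clean: slope under 1°, tomato centred, base about 124 mm up. I'll carry and turn in two smooth halves; the total is about (−1.2, −25.1) cm and −1.287 rad.

```bash
python3 -m creep '[[[-0.02,-0.43,0.1],[0,0,-0.022],1],[[-0.04,-0.85,0.2],[0,0,-0.044],1],[[-0.07,-1.42,0.3],[0,0,-0.073],1],[[-0.07,-1.42,0.3],[0,0,-0.073],1],[[-0.07,-1.42,0.3],[0,0,-0.073],1],[[-0.07,-1.42,0.2],[0,0,-0.073],1],[[-0.07,-1.42,0.1],[0,0,-0.073],1],[[-0.07,-1.42,0],[0,0,-0.073],1],[[-0.07,-1.42,0],[0,0,-0.073],1],[[-0.04,-0.85,0],[0,0,-0.044],1],[[-0.02,-0.43,0],[0,0,-0.022],1],[[0,0,0],[0,0,0],1]]'
python3 tilt.py w6
```

```text
t: 14.05
eef_pos: [0.5701, -0.0536, 0.152]
tcp_rot: [[0.0, 0.561, -0.828], [0.0, -0.828, -0.561], [-1.0, -0.0, -0.0]]
wrist_force: [0.0, -0.1, -2.6]
gripper_width: 0.0348
n 6420 rim c [ 0.646  -0.0013] r 0.0748 z 0.1762 slope deg along tool z,y: 1.0 -0.07
tomato [ 0.6426 -0.0031  0.2133] r 0.0276 tcp [ 0.57010128 -0.05363565  0.15200472] toolz [-0.82788361 -0.56089992] F [ 0.0108613  -0.08707213 -2.58567628] [-0.09772614  0.21090504 -0.03418406] 14.05
```

```bash
python3 -m creep '[[[-0.02,-0.43,0],[0,0,-0.022],1],[[-0.04,-0.85,0],[0,0,-0.044],1],[[-0.07,-1.42,0],[0,0,-0.073],1],[[-0.07,-1.42,-0.2],[0,0,-0.073],1],[[-0.07,-1.42,-0.3],[0,0,-0.073],1],[[-0.07,-1.42,-0.4],[0,0,-0.073],1],[[-0.07,-1.42,-0.5],[0,0,-0.073],1],[[-0.07,-1.42,-0.5],[0,0,-0.073],1],[[-0.07,-1.42,-0.4],[0,0,-0.073],1],[[-0.04,-0.85,-0.2],[0,0,-0.044],1],[[-0.02,-0.43,0],[0,0,-0.022],1],[[0,0,0],[0,0,0],1]]'
python3 -m creep '[[[0,0,0],[0,0,0],1],[[0,0,0],[0,0,0],1],[[0,0,0],[0,0,0],1],[[0,0,0],[0,0,0],1]]'
python3 tilt.py w7
python3 - <<'E'
from h import *
p,d=imaging.snapshot('top');cv2.imwrite('pics/t7.png',cv2.resize(p[20:320,90:490,::-1],(800,600),interpolation=cv2.INTER_CUBIC))
E
```

```text
t: 15.6
eef_pos: [0.5641, -0.1786, 0.1271]
tcp_rot: [[0.0, -0.047, -0.999], [0.0, -0.999, 0.047], [-1.0, -0.0, -0.0]]
wrist_force: [-1.0, 0.4, -2.1]
gripper_width: 0.035
t: 16.1
eef_pos: [0.564, -0.1783, 0.127]
tcp_rot: [[-0.0, -0.047, -0.999], [0.0, -0.999, 0.047], [-1.0, -0.0, 0.0]]
wrist_force: [0.1, -0.3, -1.6]
gripper_width: 0.0352
n 6527 rim c [ 0.6562 -0.1832] r 0.0748 z 0.1513 slope deg along tool z,y: 1.0 -0.02
tomato [ 0.6515 -0.183   0.19  ] r 0.0285 tcp [ 0.56401769 -0.17832531  0.12701435] toolz [-0.9989009   0.04687218] F [ 0.12372054 -0.32856137 -1.62129877] [0.07866155 0.23898929 0.0068065 ] 16.1
```

View pics/t7.png

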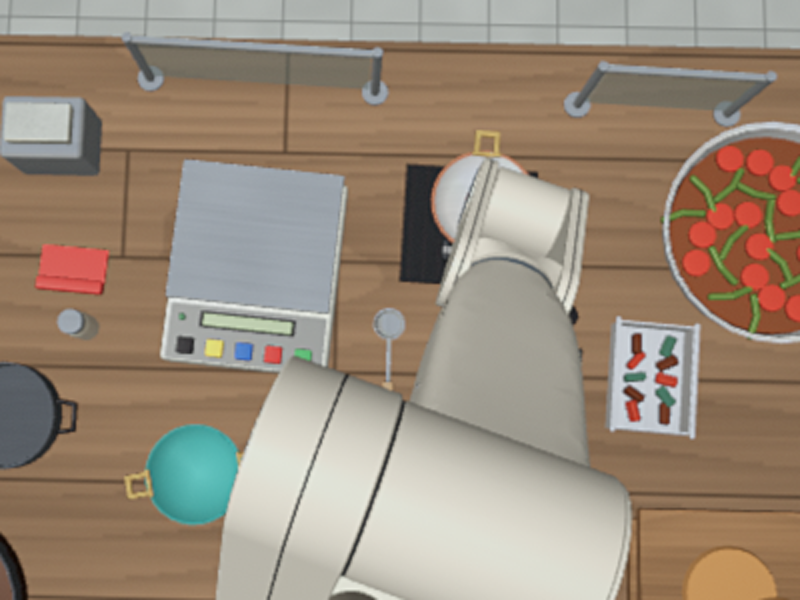

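View pics/w7.png

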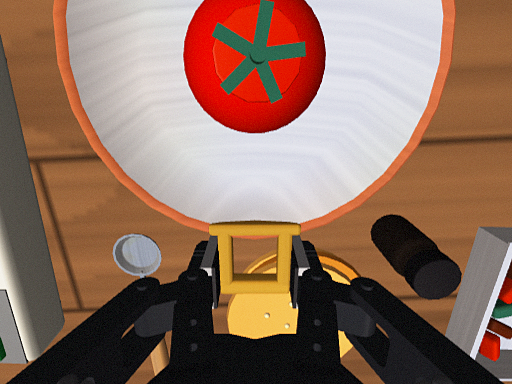

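The dish is over the mat with its free ear at (487,143) pointing at the gap, the tomato in the middle, and the neighbouring things where they were. I'm handing it in.

```bash
python3 -c "
from workcell import env
print(env.job_done(),env.sense()['t'])"
```

```text
the job is handed in; nothing more can be done
the job is handed in; nothing more can be done
```

The job is handed in. I pressed yellow, blue and green in that order, then lifted the dish by its near ear, turned it about 74° and am holding it over the mat. No verdict was given.

- **Keys:** each one went to its stop, with 14–21 N on the finger at a fingertip height of about 66 mm. The black and red keys were never approached.
- **Dish position:** its centre measured about 2 mm from the mat's centre, with the base about 110 mm above the mat. By the tool's heading, the ear line is within about 1° of straight through the gap.
- **Level and grip:** the dish is about 1° out of level, and the gripper stands at 35 mm on the ear. The clock read 16.1 s just before hand-in.
- **Tomato:** the fitted tomato centre lay about 5 mm from the dish's middle, well inside the 15 mm limit, and it looked centred in the pictures. The fit put its height too high, by about 43 mm at the last check. It showed much the same offset right after the lift, so I put this down to the fit rather than to the tomato moving.
- **Other checks:** the wrist force read only 1.6–2.6 N while carrying, against about 2.9 N expected; I took this as sensor noise. In the last pictures nothing else on the counter looked moved, though the arm hid parts of the scene.

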